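Load a dish carrier under the hold-down springs of a colony imager

TASK

Load the orange dish carrier into the colony imager using only your fingertips, without lifting it: press its ribbed finger pad down hard so that the blue sprung platform sinks, and keep it pressed while you slide the carrier along the rails, under the two brass leaf springs and fully home against the end stop, so that the platform pops up again behind it. Then take your hand away, and leave the things standing around undisturbed.

Things in the scene. Friction and masses are not known exactly. Their poses are not given: they have to be found in the camera images.
- loader: White loading deck, 325 x 150 mm, fixed, placed anew each time. Origin: on the bench top (z 0) below the platform's front edge, on the centre line. +x: the way the carrier slides, entry to stop; +z up. In its frame: blue sprung platform x -125 to 0 mm; fixed white stage x 1 to 116 mm, top z 30; stop face x 116; white end housing behind it to x 186, top z 62
- entry (a point): Entry end of the blue platform, on its top when up (loader frame x -125, y 0, z 41.5 mm). Aluminium rails run along both sides from x -130 to 116 mm: inner faces at y +-46.5 mm, 8 mm thick, tops at z 50 mm. The entry end is open
- gate (a point): Centre of the gap between two dark brackets that overhang the channel's sides (loader frame x 58 to 72, |y| above 34, underside z 54, top z 62 mm; point at x 65, y 0, z 54). With the platform up the carrier's block strikes them; it passes with the platform 6 mm or more down. From each a brass leaf spring 10 mm wide slopes down towards the stop, its tip at about z 40 mm
- stop (a point): foot of the end stop's face, on the centre line at stage height (loader frame x 116, y 0, z 30 mm)
- carrier: Loose orange carrier, 110 (its x) x 90 mm, about 0.22 kg, on the platform between the rails with 1.5 mm play each side; +x as the loader's. Origin: centre of underside. Block x -15 to 55 mm, 18 mm thick, holds a 60 mm dish, 2 mm proud. Underside z: 41.5 mm platform up, 31.5 fully down, 30 on the stage. Home: front touches the stop, origin at loader x 61 mm, rear edge 6 mm past the platform
- pad (a point): middle of the top of the carrier's ribbed finger pad (carrier frame x -35, y 0, z 8 mm); the pad spans carrier x -55 to -15 mm, the full 90 mm width, 8 mm thick
- step (a point): middle of the 10 mm upright step between pad and block, facing the rear, which a fingertip on the pad can push against (carrier frame x -15, y 0, z 13 mm; it runs across the full width)
- platform (a joint): how far the blue platform is pressed down, m: 0 = up, 0.010 = down on its limit (top then 1.5 mm above the stage). Its spring pushes up with 6 N at the top and 12 N at the bottom: besides the carrier's weight press some 9 to 10 N to bottom it. Sliding the pressed carrier takes up to about 20 N
- leaf_left (a joint): how far the left (loader +y) leaf spring is raised, rad: 0 = free, about 0.2 with the carrier under it; it then presses down with about 3 N
- leaf_right (a joint): the same for the right (loader -y) leaf spring
- dish_pile: pile of three closed 60 mm culture dishes, 62 mm across, 42 mm tall; bystander beside the loader; origin at the centre of its underside
- dish_large: closed 90 mm culture dish, 90 mm across, 14 mm tall; bystander beside the loader; origin at the centre of its underside
- vial: small glass vial with blue cap, 28 mm across, 50 mm tall; bystander beside the loader; origin at the centre of its underside
- swab_box: green box, 50 x 35 x 30 mm tall; bystander beside the loader; origin at the centre of its underside
- media_bottle: amber bottle with orange cap, 70 mm across, 140 mm tall; bystander; origin at the centre of its underside
- beaker: glass beaker, 70 mm across, 90 mm tall; bystander; origin at the centre of its underside
- spray_bottle: white spray bottle, 70 mm across, about 181 mm tall; bystander; origin at the centre of its underside
- tip_box: open blue box, 120 x 80 x 50 mm; bystander; origin at the centre of its underside
Not all that is in view belongs to the job. What is meant by the carrier is not black, and is the larger of those in its own colour.

How it is judged:
By the outcome, as a careful person would: the job done as asked, in the order asked, and still so for the second after the job is handed in, with the robot touching nothing.
It also fails if it takes over 38 s, if anything falls off the work surface, if the arm or the gripper's body presses on something with over 40 N, if the wrist force passes 120 N, or if a joint passes its speed limit or range.

ROBOT

A 6-joint arm with a two-finger parallel gripper is mounted at the origin on the work surface. World frame = base frame: x ahead of the robot, y to its left, z up, the work surface at z = 0. Lengths are in m, angles in rad, forces in N, time in s.
With the tool pointing down it reaches from about 0.3 to 0.875 m from the base axis. Payload 6.4 kg.
Tool frame: the origin (TCP) lies at the very end of the fingers, on their centre line; the grasp point (between the pads) lies 19 mm behind it; y points along the fingers, z is the direction in which the jaws open and shut, and the axes are right-handed (so a half turn about y gives the same grasp; the last joint's range is limited). The gripper opens to 88 mm and grips with 3 to 60 N. Pads are 18 mm wide; open, the fingers measure 123 mm over their backs; the gripper's body (75 mm by 187 mm) begins 45 mm behind the grasp point.
Start: joints at [-1.41, 0.181, 1.607, -0, 1.354, -0.206], TCP at [0.206, -0.537, 0.239] pointing down, gripper open.
Joint ranges: [-2.99, 2.99], [-0.89, 2.07], [0.3, 2.58], [-1.14, 4.28], [0, 2.63], [-3.12, 3.12]. Speed limits (rad/s): [2.57, 2.57, 3.01, 3.14, 3.14, 3.14].

INTERFACE

Orientations are given as a rotation vector (axis times angle).
In Python, from bench import arm gives the robot as it stands. The module is installed in compiled form; this text tells all that it offers.
- The arm moves only by the tool apply_moves, never from a script. Its argument "rows" is a list of rows, each an object of numbers: "x", "y", "z": the shift along the tool's x, y, z in cm; "wx", "wy", "wz": the turn, a rotation vector about the tool's x, y, z in degrees; "claw": the closure, from -1 (fully open) to 1 (shut), so that 0 is half open. A call has exactly 8 rows; each row shifts and turns the commanded pose from where the row before left it, along the tool's axes as they then stand; what a row does not reach is not made up. A row lasts 1/12 s, in which the tool goes at most 41.7 mm and 7.16 degrees, less where a joint would pass 70% of its speed; a pose out of reach is approached as far as the arm can. A call with a gripper value outside its range is refused whole. The fingers move at their own pace and stop on an object; "grip_force" is the grip in N (left out, the last holds). Time passes only in rows, so rows that do not move let the fingers close, or fill a call up. It gives the time, the measured TCP pose, the force and the opening at its end, in the units of the state.
- arm.state(): the state, without advancing time (a new reading comes with each control period).
- arm.camera(name): name is "scene" or "top"; returns a dict with "frame" (420x560x3 uint8, red, green, blue), "depth" (420x560 float32, m along the optical axis (not along the pixel's ray), 0 where there is no reading), "mtx" (3x3 intrinsics, pixels), "camera_from_world" (4x4, takes a point from world to camera coordinates). Camera axes: x right, y down, z forward; pixel columns grow to the right and rows downward; lengths in m; the calibration is good to about 2 mm. A picture is of the moment at which its call begins.
- arm.close_job(): hands the job in, once; it reports no verdict.
Trained networks look in a picture, given as the dict that the camera call returned (one of the last four; its "shot" number tells which), for a name from the list of things; names that differ only in an ending like _2 or _b are one class to them, and where a whole thing is asked for, a point or a joint stands for the part that bears it (a point fixed in the world has none). Each returns a list of dicts, best first, with "confidence" (0 to 1); they miss things now and then, are a little off and sometimes report something else, mostly with a low value. They report only what shows in the picture. A call takes as long as a camera call. They do not tell look-alikes from the thing itself.
- arm.trace(thing, picture): "region" (420x560 bool, what is visible of it) and "uv" ([column, row] in pixels, amid what is visible of it).
The state is a dict: "time_s": time; "qpos": joint angles; "dq": joint speeds; "joint_efforts": joint torques, N m; "tool_pos": TCP position; "tcp_rot": TCP orientation; "force": force on the tool from outside, world axes, zero at the start; "torque": the same for the moment, N m; "grip_width": finger opening in m.
Only numpy, scipy, OpenCV 4.12 (cv2) and the standard library are available. Lean on these libraries where they do the work, as an engineer would, in place of code of your own. Each camera call takes 0.05 s, during which the arm holds its last target.

## Working session

There is one attempt and no reset: what is moved stays moved. The work goes in short steps, Python scripts to look and compute and a tool call to move; the robot and the scene stay as the last step left them, time stands still between calls to the robot, and variables do not carry over. Pictures are saved under pics/ and viewed, and the job is handed in when it is done.

Besides the shell and the picture viewer there is one more tool, called as name([rows], argument=value, ...), one row to a line, values as JSON. apply_moves: Moves the arm, as the interface text tells. Its arguments: {"type":"object","properties":{"rows":{"type":"array","items":{"type":"object","properties":{"x":{"type":"number"},"y":{"type":"number"},"z":{"type":"number"},"wx":{"type":"number"},"wy":{"type":"number"},"wz":{"type":"number"},"claw":{"type":"number"}}}},"grip_force":{"type":"number"}},"required":["rows"]}

```bash
mkdir -p pics; ls
python3 - <<'E'
from bench import arm
import cv2,numpy as np
s=arm.state();print({k:np.round(v,3) for k,v in s.items()})
for n in("scene","top"):
    c=arm.camera(n);cv2.imwrite(f"pics/{n}0.png",cv2.cvtColor(c["frame"],cv2.COLOR_RGB2BGR))
    print(n,c["mtx"],np.round(c["camera_from_world"],3))
    for t in("carrier","loader"):
        for r in arm.trace(t,c): print(t,r["confidence"],r["uv"],r["region"].sum())
E
```

```text
pics
{'time_s': np.float64(0.0), 'qpos': array([-1.41 ,  0.182,  1.608,  0.   ,  1.354, -0.206]), 'dq': array([ 0.001, -0.001, -0.001,  0.001, -0.   , -0.001]), 'joint_efforts': array([ 1.0000e-03, -4.3387e+01, -3.4185e+01,  7.0000e-02,  3.9000e-02,
       -0.0000e+00]), 'tool_pos': array([ 0.206, -0.536,  0.238]), 'tcp_rot': array([-0.375,  2.023, -2.019]), 'force': array([-0.282,  0.094,  0.362]), 'torque': array([-0.01 ,  0.   , -0.031]), 'grip_width': np.float64(0.088)}
scene [[462.80373738   0.         283.78632619]
 [  0.         462.80373738 195.7767869 ]
 [  0.           0.           1.        ]] [[ 0.708  0.706 -0.013 -0.371]
 [ 0.556 -0.568 -0.607 -0.251]
 [-0.436  0.423 -0.795  1.523]
 [ 0.     0.     0.     1.   ]]
carrier 0.97 [195.1, 214.5] 1217
carrier 0.84 [296.3, 172.7] 1022
carrier 0.84 [284.9, 133.3] 466
loader 0.57 [334.1, 207.2] 4598
top [[523.590854     0.         288.02529711]
 [  0.         523.590854   204.91504723]
 [  0.           0.           1.        ]] [[ 2.000e-03 -1.000e+00 -4.000e-03 -1.100e-02]
 [-9.940e-01 -1.000e-03 -1.080e-01  5.170e-01]
 [ 1.080e-01  4.000e-03 -9.940e-01  1.803e+00]
 [ 0.000e+00  0.000e+00  0.000e+00  1.000e+00]]
carrier 0.95 [340.2, 251.4] 780
carrier 0.85 [224.7, 260.4] 470
carrier 0.84 [261.6, 210.7] 813
loader 0.63 [257.2, 179.3] 3310
loader 0.53 [221.1, 215.6] 257
```

View pics/scene0.png

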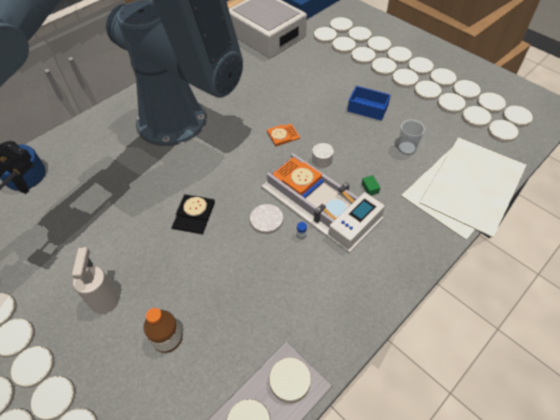

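View pics/top0.png

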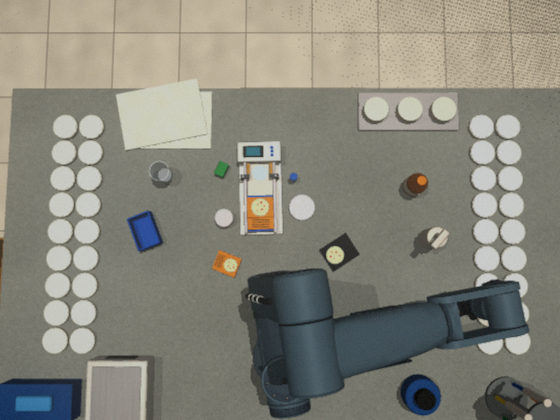

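Carrier candidates in the top view: orange in the loader (261,211), a smaller orange one on the bench (227,263) and a black one (338,251). I choose the one in the loader at (261,211). Next I check it in a crop and measure.

```bash
cat > h.py <<'E'
from bench import arm
import cv2,numpy as np
def world(c):
    d=c["depth"];K=c["mtx"];T=np.linalg.inv(c["camera_from_world"])
    v,u=np.mgrid[:420,:560]
    P=np.stack([(u-K[0,2])/K[0,0]*d,(v-K[1,2])/K[1,1]*d,d],-1)
    return P@T[:3,:3].T+T[:3,3]
def proj(c,p):
    p=np.atleast_2d(p);q=p@c["camera_from_world"][:3,:3].T+c["camera_from_world"][:3,3]
    q=q@c["mtx"].T;return q[:,:2]/q[:,2:]
def save(c,n,box=None,k=1):
    im=cv2.cvtColor(c["frame"],cv2.COLOR_RGB2BGR)
    if box: im=im[box[1]:box[3],box[0]:box[2]]
    im=cv2.resize(im,None,fx=k,fy=k,interpolation=cv2.INTER_CUBIC);cv2.imwrite("pics/"+n,im)
E
python3 - <<'E'
from h import *
out={}
for n in("top","scene"):
    c=arm.camera(n);W=world(c)
    save(c,f"{n}_crop.png",(195,130,325,280) if n=="top" else (240,120,400,250),4 if n=="top" else 4.8)
    hsv=cv2.cvtColor(c["frame"],cv2.COLOR_RGB2HSV)
    for t in("carrier","loader","platform"):
        for r in arm.trace(t,c):
            if r["confidence"]<.5: continue
            m=r["region"]&(c["depth"]>0);p=W[m]
            rect=cv2.minAreaRect((p[:,:2]*1000).astype(np.float32))
            print(n,t,r["confidence"],r["uv"],"med",np.round(np.median(p,0),4),"z",np.round(np.percentile(p[:,2],[5,50,95]),4),[np.round(x,1) for x in rect])
    # raised points in area around loader
    m=(W[...,2]>.02)&(W[...,2]<.09)&(c["depth"]>0)
    lo=[r for r in arm.trace("loader",c)][0]["region"]|0
    n_,lab,st,ce=cv2.connectedComponentsWithStats(m.astype(np.uint8))
    for i in range(1,n_):
        if st[i,4]>150:
            p=W[lab==i];print("cc",st[i],np.round(p.mean(0),3),[np.round(x,1) for x in cv2.minAreaRect((p[:,:2]*1000).astype(np.float32))])
E
```

```text
top carrier 0.89 [339.4, 250.3] med [ 0.3568 -0.1906  0.0152] z [0.0024 0.0152 0.0254] [array([ 356.1, -192.2]), array([ 92.8, 112.8]), np.float64(32.2)]
top carrier 0.87 [264.5, 210.5] med [0.4885 0.0833 0.0574] z [0.0441 0.0574 0.0665] [array([488.3,  84.5]), array([110.3,  89.7]), np.float64(2.1)]
top carrier 0.76 [226.6, 259.7] med [0.3146 0.2    0.0119] z [0.0011 0.0119 0.0204] [array([312.8, 202. ]), array([84.6, 70.6]), np.float64(68.2)]
top loader 0.77 [260.1, 178.8] med [0.6147 0.089  0.0349] z [0.0072 0.0349 0.0667] [array([577.4,  89.7]), array([324.6, 156.6]), np.float64(2.5)]
top platform 0.62 [261.8, 230.1] med [0.4318 0.0803 0.0422] z [0.0359 0.0422 0.0494] [array([489.4,  82.7]), array([ 75.7, 122.9]), np.float64(89.8)]
cc [364  96  25  26 495] [ 0.86  -0.321  0.039] [array([ 862.2, -321.5]), array([90.1, 86.1]), np.float64(9.5)]
cc [397  96  27  26 505] [ 0.859 -0.441  0.039] [array([ 860.3, -442.1]), array([88. , 87.9]), np.float64(60.4)]
cc [430  96  27  26 517] [ 0.86  -0.56   0.039] [array([ 861.7, -560.4]), array([87.9, 91.4]), np.float64(5.1)]
cc [ 238  141   4
[... 2526 characters left out ...]
.5]), np.float64(1.5)]
cc [362 175  18  18 207] [0.648 0.224 0.029] [array([645.6, 226.1]), array([37.6, 52.8]), np.float64(65.3)]
cc [184 196  27  21 165] [ 0.349 -0.172  0.022] [array([ 349. , -173.5]), array([65.8, 62.7]), np.float64(29.4)]
cc [ 81 279  36  33 503] [ 0.429 -0.503  0.055] [array([ 421.2, -502.3]), array([69.5, 35.4]), np.float64(87.7)]
cc [144 318  37  33 480] [ 0.615 -0.454  0.059] [array([ 606.1, -453.9]), array([69.7, 36.7]), np.float64(76.3)]
cc [ 269  358   42   45 1458] [ 0.863 -0.323  0.04 ] [array([ 861.6, -321.3]), array([87. , 86.7]), np.float64(89.5)]
cc [227 399  43  21 689] [ 0.847 -0.426  0.04 ] [array([ 844.4, -423.7]), array([85.4, 39.5]), np.float64(44.6)]
```

```bash
ls pics
```

```text
scene0.png
scene_crop.png
top0.png
top_crop.png
```

View pics/top_crop.png

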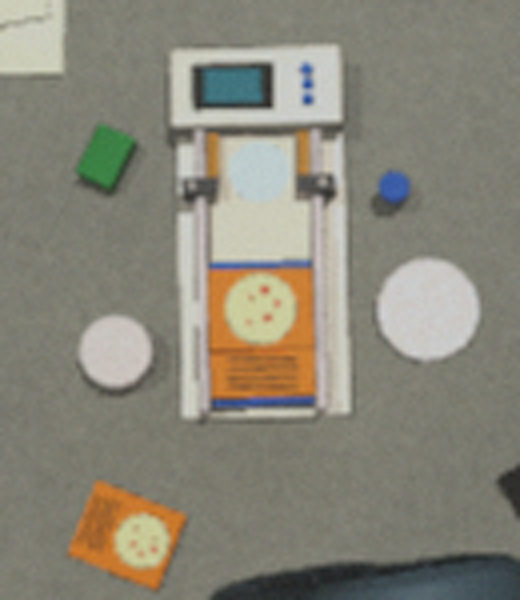

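View pics/scene_crop.png

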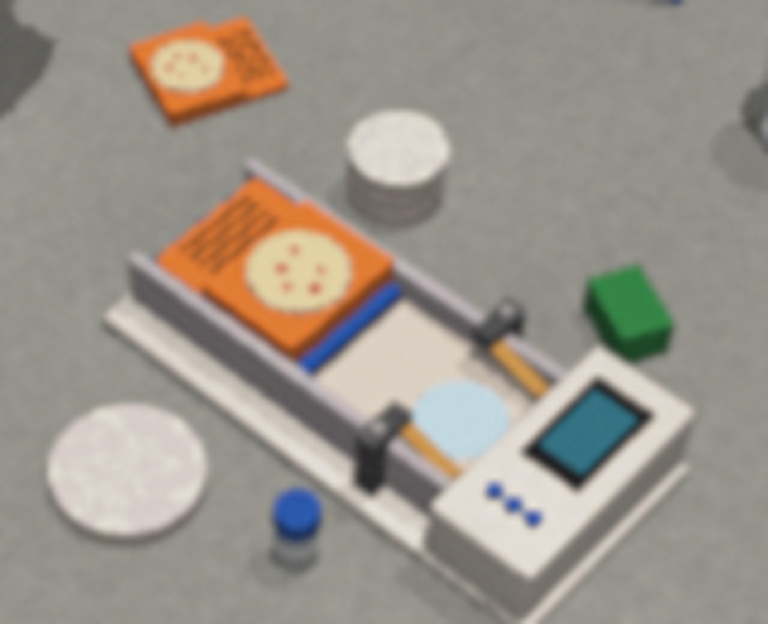

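The crop confirms the choice: the larger orange carrier sits on the blue platform between the rails. Its pad faces the robot and the gate is ahead, towards world +x. Now I refine the loader's yaw and axis.

Run:
```python
from h import *
from scipy.spatial.transform import Rotation as Rn
from scipy.optimize import minimize
def rays(c,uv,z):
    K=c["mtx"];T=np.linalg.inv(c["camera_from_world"])
    d=np.c_[(uv[:,0]-K[0,2])/K[0,0],(uv[:,1]-K[1,2])/K[1,1],np.ones(len(uv))]@T[:3,:3].T
    o=T[:3,3];return o+d*((z-o[2])/d[:,2])[:,None]
fs=[]
for i in range(3):
    c=arm.camera("top");fs.append(c["frame"].astype(float))
f=np.mean(fs,0);R,G,B=f[...,0],f[...,1],f[...,2]
# carrier orange: R-B profile edges per row
s=R-B
L=[]
for v in range(200,230):
    row=s[v,235:285];t=60
    ix=np.where(row>t)[0]
    if len(ix)<15: continue
    a,b=ix[0],ix[-1]
    l=235+a-(row[a]-t)/(row[a]-row[a-1]+1e-9); r=235+b+(row[b]-t)/(row[b]-row[b+1]+1e-9)
    z=.0595 if v<216 else .0495
    p=rays(c,np.array([[l,v],[r,v]],float),z);L.append([p[:,0].mean(),p[0,1],p[1,1]])
L=np.array(L);print(np.round(L,4));q=np.polyfit(L[:,0],L[:,1:].mean(1),1);print("carrier axis yaw",np.degrees(q[0]),"y at .5",np.polyval(q,.5))
# base plate: brighter than bench, rows
br=f.mean(2)
L=[]
for v in list(range(166,172))+list(range(182,228)):
    row=br[v];t=140
    l=[u for u in range(236,246) if row[u]<t<=row[u+1]]; r=[u for u in range(288,276,-1) if row[u]<t<=row[u-1]]
    if l and r:
        l=l[0];r=r[0];l+=(t-row[l])/(row[l+1]-row[l]);r-=(t-row[r])/(row[r-1]-row[r])
        p=rays(c,np.array([[l,v],[r,v]],float),.006);L.append([p[:,0].mean(),p[0,1],p[1,1]])
L=np.array(L);print(len(L),np.round(L[::6],4))
for k in (1,2): 
    q=np.polyfit(L[:,0],L[:,k],1);print("edge",k,np.degrees(q[0]),np.polyval(q,.5))
st=arm.state();print(np.round(Rn.from_rotvec(st["tcp_rot"]).as_matrix(),3), st["tool_pos"])
# column profile along loader centre
u=261
print("orange rows",[(v,int(s[v,258])) for v in range(190,236)])
```

```text
[[0.5305 0.1335 0.042 ]
 [0.527  0.1334 0.0417]
 [0.5235 0.1334 0.0415]
 [0.4959 0.1324 0.0408]
 [0.4856 0.1324 0.0403]
 [0.4821 0.1323 0.0401]
 [0.4787 0.1323 0.0398]
 [0.4761 0.1331 0.0403]
 [0.4726 0.1322 0.0402]
 [0.4692 0.1317 0.04  ]
 [0.4657 0.1321 0.0398]
 [0.4623 0.1319 0.0399]
 [0.4588 0.132  0.0398]
 [0.4554 0.1311 0.0397]
 [0.4519 0.1306 0.0396]
 [0.4484 0.1306 0.0394]
 [0.445  0.1305 0.0393]
 [0.4416 0.1305 0.0392]
 [0.4381 0.1304 0.039 ]
 [0.4347 0.1305 0.0399]]
carrier axis yaw 1.7439994972943464 y at .5 0.08682145956021914
52 [[0.659  0.1653 0.0166]
 [0.6013 0.1518 0.0133]
 [0.5797 0.1663 0.0135]
 [0.5582 0.1661 0.0136]
 [0.5368 0.1653 0.0131]
 [0.5154 0.163  0.0125]
 [0.4941 0.1621 0.0124]
 [0.4728 0.1609 0.0101]
 [0.4516 0.1609 0.0098]]
edge 1 1.7078315677276381 0.16258620535751625
edge 2 1.749119463152282 0.011478566585934616
[[-0.933 -0.     0.359]
 [-0.359 -0.    -0.933]
 [ 0.    -1.     0.   ]] [ 0.20623816 -0.53675518  0.23872613]
orange rows [(190, 20), (191, 19), (192, 19), (193, 18), (194, 18), (195, -35), (196, -72), (197, 72), (198, 77), (199, 44), (200, 45), (201, 46), (202, 47), (203, 54), (204, 60), (205, 52), (206, 46), (207, 48), (208, 45), (209, 46), (210, 53), (211, 53), (212, 46), (213, 47), (214, 47), (215, 48), (216, 111), (217, 129), (218, 136), (219, 95), (220, 116), (221, 122), (222, 104), (223, 136), (224, 112), (225, 125), (226, 112), (227, 124), (228, 145), (229, 2), (230, -105), (231, -36), (232, 16), (233, 17), (234, 16), (235, 12)]
```

apply_moves([
  {"wy": 6.43, "claw": 0.4},
  {"wy": 6.43, "claw": 0.4},
  {"wy": 6.43, "claw": 0.4},
  {"x": -1.5, "z": -3.4, "claw": 0.4},
  {"x": -1.6, "z": -3.6, "claw": 0.4},
  {"x": -1.6, "z": -3.6, "claw": 0.4},
  {"x": -1.6, "z": -3.6, "claw": 0.4},
  {"x": -1.6, "z": -3.6, "claw": 0.4},
])

```text
schema error: expected keys x, y, z, wx, wy, wz, claw
```

apply_moves([
  {"x": -1.6, "z": -3.6, "claw": 0.4},
  {"x": -1.6, "z": -3.6, "claw": 0.4},
  {"x": -1.6, "z": -3.6, "claw": 0.4},
  {"x": -1.6, "z": -3.6, "claw": 0.4},
  {"x": -1.6, "z": -3.6, "claw": 0.4},
  {"x": -1.6, "z": -3.6, "claw": 0.4},
  {"x": -1.6, "z": -3.6, "claw": 0.4},
  {"x": -1.6, "z": -3.6, "claw": 0.4},
])

```text
schema error: expected keys x, y, z, wx, wy, wz, claw
```

```bash
cat > st.py <<'E'
from h import *
from scipy.spatial.transform import Rotation as Rn
s=arm.state();R=Rn.from_rotvec(s["tcp_rot"]).as_matrix();p=s["tool_pos"]
y=np.radians(1.75);X=np.array([np.cos(y),np.sin(y)]);Y=np.array([-X[1],X[0]])
d=p[:2]-[.4876,.0864]
print("t",round(s["time_s"],2),"pos",np.round(p,4),"carrierframe0",np.round([d@X*1000,d@Y*1000],1),"force",np.round(s["force"],1),"grip",round(s["grip_width"],4),"q",np.round(s["qpos"],2))
print(np.round(R,4).tolist())
E
python3 st.py
```

```text
t 0.95 pos [ 0.2062 -0.5368  0.2387] carrierframe0 [-300.3 -614.3] force [-1.1 -0.1 -0.5] grip 0.0882 q [-1.41  0.18  1.61 -0.    1.35 -0.21]
[[-0.9335, -0.0, 0.3587], [-0.3587, -0.0, -0.9335], [0.0, -1.0, 0.0]]
```

All keys are needed.

apply_moves([
  {"x": 0, "y": 0, "z": 0, "wx": 0, "wy": 6.43, "wz": 0, "claw": 0.4},
  {"x": 0, "y": 0, "z": 0, "wx": 0, "wy": 6.43, "wz": 0, "claw": 0.4},
  {"x": 0, "y": 0, "z": 0, "wx": 0, "wy": 6.43, "wz": 0, "claw": 0.4},
  {"x": -1.5, "y": 0, "z": -3.4, "wx": 0, "wy": 0, "wz": 0, "claw": 0.4},
  {"x": -1.6, "y": 0, "z": -3.6, "wx": 0, "wy": 0, "wz": 0, "claw": 0.4},
  {"x": -1.6, "y": 0, "z": -3.6, "wx": 0, "wy": 0, "wz": 0, "claw": 0.4},
  {"x": -1.6, "y": 0, "z": -3.6, "wx": 0, "wy": 0, "wz": 0, "claw": 0.4},
  {"x": -1.6, "y": 0, "z": -3.6, "wx": 0, "wy": 0, "wz": 0, "claw": 0.4},
])

```text
time_s: 1.62
tool_pos: [0.2801, -0.3548, 0.2386]
tcp_rot: [-0.032, 2.206, -2.207]
force: [0.5, -0.3, -0.2]
grip_width: 0.0369
```

apply_moves([
  {"x": -1.6, "y": 0, "z": -3.6, "wx": 0, "wy": 0, "wz": 0, "claw": 0.4},
  {"x": -1.6, "y": 0, "z": -3.6, "wx": 0, "wy": 0, "wz": 0, "claw": 0.4},
  {"x": -1.6, "y": 0, "z": -3.6, "wx": 0, "wy": 0, "wz": 0, "claw": 0.4},
  {"x": -1.6, "y": 0, "z": -3.6, "wx": 0, "wy": 0, "wz": 0, "claw": 0.4},
  {"x": -1.6, "y": 0, "z": -3.6, "wx": 0, "wy": 0, "wz": 0, "claw": 0.4},
  {"x": -1.6, "y": 0, "z": -3.6, "wx": 0, "wy": 0, "wz": 0, "claw": 0.4},
  {"x": -1.6, "y": 0, "z": -3.6, "wx": 0, "wy": 0, "wz": 0, "claw": 0.4},
  {"x": -1.6, "y": 0, "z": -3.6, "wx": 0, "wy": 0, "wz": 0, "claw": 0.4},
])

```text
time_s: 2.28
tool_pos: [0.3995, -0.0629, 0.2392]
tcp_rot: [-0.032, 2.205, -2.206]
force: [1.4, -1.0, 0.3]
grip_width: 0.0265
```

```bash
python3 st.py
```

```text
t 2.28 pos [ 0.3995 -0.0629  0.2392] carrierframe0 [ -92.6 -146.5] force [ 1.4 -1.   0.3] grip 0.0265 q [-0.45 -0.23  2.01 -0.    1.36  1.09]
[[-0.9996, 0.0013, 0.0299], [-0.0299, -0.0006, -0.9996], [-0.0013, -1.0, 0.0007]]
```

apply_moves([
  {"x": -1.3, "y": 0, "z": -2.95, "wx": 0, "wy": 0, "wz": 0, "claw": 0.4},
  {"x": -1.3, "y": 0, "z": -2.95, "wx": 0, "wy": 0, "wz": 0, "claw": 0.4},
  {"x": -1.3, "y": 0, "z": -2.95, "wx": 0, "wy": 0, "wz": 0, "claw": 0.4},
  {"x": -1.3, "y": 2, "z": -2.95, "wx": 0, "wy": 0, "wz": 0, "claw": 0.4},
  {"x": -1.3, "y": 4, "z": -2.95, "wx": 0, "wy": 0, "wz": 0, "claw": 0.4},
  {"x": 0, "y": 4, "z": 0, "wx": 0, "wy": 0, "wz": 0, "claw": 0.4},
  {"x": 0, "y": 4, "z": 0, "wx": 0, "wy": 0, "wz": 0, "claw": 0.4},
  {"x": 0, "y": 1, "z": 0, "wx": 0, "wy": 0, "wz": 0, "claw": 0.4},
])

```text
time_s: 2.95
tool_pos: [0.453, 0.08, 0.0909]
tcp_rot: [-0.045, 2.211, -2.209]
force: [-1.9, -0.0, -0.4]
grip_width: 0.0262
```

```bash
python3 st.py;python3 - <<'E'
from h import *
c=arm.camera("scene");save(c,"a_s.png",(240,100,400,250),4)
c=arm.camera("top");save(c,"a_t.png",(195,130,325,280),4)
E
```

```text
t 2.95 pos [0.453  0.08   0.0909] carrierframe0 [-34.8  -5.4] force [-1.9 -0.  -0.4] grip 0.0262 q [-0.08  0.13  2.   -0.    1.02  1.46]
[[-0.9995, -0.0094, 0.0315], [-0.0315, 0.0008, -0.9995], [0.0094, -1.0, -0.0011]]
```

View pics/a_s.png

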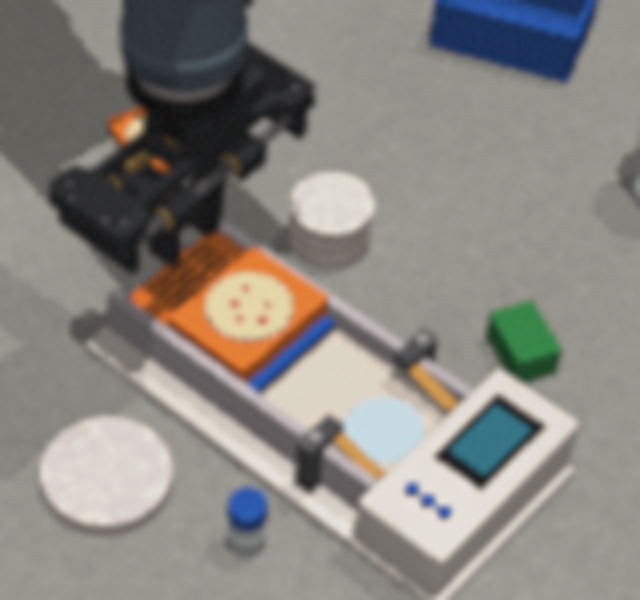

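The fingers hang straight above the ribbed pad, between the rails, around (180,240) in the crop. I read the settled pose next.

```bash
python3 st.py
```

```text
t 3.05 pos [0.4553 0.0791 0.0944] carrierframe0 [-32.5  -6.3] force [1.2 0.  0.5] grip 0.0266 q [-0.09  0.13  2.   -0.    1.03  1.46]
[[-0.9995, -0.0058, 0.0301], [-0.0301, 0.0004, -0.9995], [0.0058, -1.0, -0.0006]]
```

View pics/a_t.png

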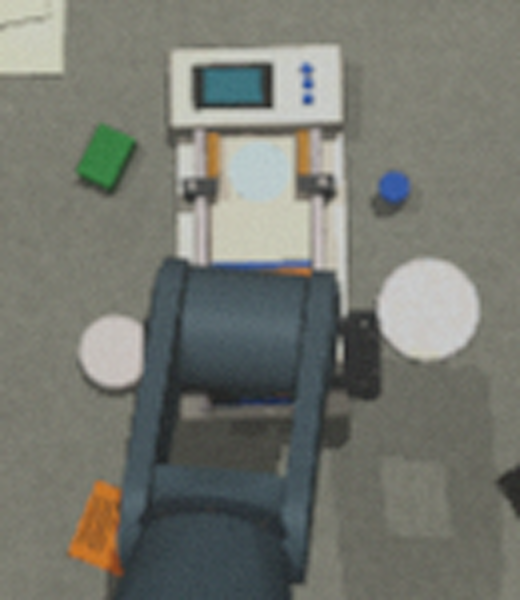

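apply_moves([
  {"x": -0.4, "y": 0, "z": -0.6, "wx": 0, "wy": 0, "wz": 0, "claw": 0.4},
  {"x": 0, "y": 0.8, "z": 0, "wx": 0, "wy": 0, "wz": 0, "claw": 0.4},
  {"x": 0, "y": 0.8, "z": 0, "wx": 0, "wy": 0, "wz": 0, "claw": 0.4},
  {"x": 0, "y": 0.8, "z": 0, "wx": 0, "wy": 0, "wz": 0, "claw": 0.4},
  {"x": 0, "y": 0.6, "z": 0, "wx": 0, "wy": 0, "wz": 0, "claw": 0.4},
  {"x": 0, "y": 0.4, "z": 0, "wx": 0, "wy": 0, "wz": 0, "claw": 0.4},
  {"x": 0, "y": 0.2, "z": 0, "wx": 0, "wy": 0, "wz": 0, "claw": 0.4},
  {"x": 0, "y": 0, "z": 0, "wx": 0, "wy": 0, "wz": 0, "claw": 0.4},
])

```text
time_s: 3.72
tool_pos: [0.4607, 0.0851, 0.0597]
tcp_rot: [-0.034, 2.207, -2.207]
force: [0.2, 0.1, 0.2]
grip_width: 0.0265
```

```bash
python3 st.py
```

```text
t 3.72 pos [0.4607 0.0851 0.0597] carrierframe0 [-26.9  -0.5] force [0.2 0.1 0.2] grip 0.0265 q [-0.07  0.2   2.    0.    0.94  1.47]
[[-0.9996, -0.0012, 0.03], [-0.03, 0.0001, -0.9996], [0.0012, -1.0, -0.0001]]
```

apply_moves([
  {"x": 0, "y": 0.5, "z": 0, "wx": 0, "wy": 0, "wz": 0, "claw": 0.4},
  {"x": 0, "y": 0.4, "z": 0, "wx": 0, "wy": 0, "wz": 0, "claw": 0.4},
  {"x": 0, "y": 0.2, "z": 0, "wx": 0, "wy": 0, "wz": 0, "claw": 0.4},
  {"x": 0, "y": 0.2, "z": 0, "wx": 0, "wy": 0, "wz": 0, "claw": 0.4},
  {"x": 0, "y": 0.2, "z": 0, "wx": 0, "wy": 0, "wz": 0, "claw": 0.4},
  {"x": 0, "y": 0.2, "z": 0, "wx": 0, "wy": 0, "wz": 0, "claw": 0.4},
  {"x": 0, "y": 0.1, "z": 0, "wx": 0, "wy": 0, "wz": 0, "claw": 0.4},
  {"x": 0, "y": 0, "z": 0, "wx": 0, "wy": 0, "wz": 0, "claw": 0.4},
])

```text
time_s: 4.38
tool_pos: [0.4612, 0.0851, 0.0425]
tcp_rot: [-0.034, 2.206, -2.206]
force: [-3.1, 0.1, 6.5]
grip_width: 0.0265
```

```bash
python3 st.py
```

```text
t 4.38 pos [0.4612 0.0851 0.0425] carrierframe0 [-26.4  -0.5] force [-3.1  0.1  6.5] grip 0.0265 q [-0.07  0.24  2.   -0.    0.9   1.47]
[[-0.9995, -0.0002, 0.0302], [-0.0302, -0.0001, -0.9995], [0.0002, -1.0, 0.0001]]
```

apply_moves([
  {"x": 0, "y": 0.1, "z": 0, "wx": 0, "wy": 0, "wz": 0, "claw": 0.4},
  {"x": 0, "y": 0.1, "z": 0, "wx": 0, "wy": 0, "wz": 0, "claw": 0.4},
  {"x": 0, "y": 0.1, "z": 0, "wx": 0, "wy": 0, "wz": 0, "claw": 0.4},
  {"x": 0, "y": 0.1, "z": 0, "wx": 0, "wy": 0, "wz": 0, "claw": 0.4},
  {"x": 0, "y": 0.05, "z": 0, "wx": 0, "wy": 0, "wz": 0, "claw": 0.4},
  {"x": 0, "y": 0, "z": 0, "wx": 0, "wy": 0, "wz": 0, "claw": 0.4},
  {"x": 0, "y": 0, "z": 0, "wx": 0, "wy": 0, "wz": 0, "claw": 0.4},
  {"x": 0, "y": 0, "z": 0, "wx": 0, "wy": 0, "wz": 0, "claw": 0.4},
])

```text
time_s: 5.05
tool_pos: [0.4613, 0.0851, 0.0396]
tcp_rot: [-0.034, 2.206, -2.207]
force: [-10.0, -1.0, 24.7]
grip_width: 0.0264
```

```bash
python3 st.py
python3 - <<'E'
from h import *
c=arm.camera("scene");save(c,"b_s.png",(240,100,400,250),4)
E
```

```text
t 5.05 pos [0.4613 0.0851 0.0396] carrierframe0 [-26.4  -0.5] force [-10.   -1.   24.7] grip 0.0264 q [-0.07  0.24  2.   -0.    0.9   1.47]
[[-0.9995, -0.0005, 0.0306], [-0.0306, -0.0003, -0.9995], [0.0005, -1.0, 0.0003]]
```

View pics/b_s.png

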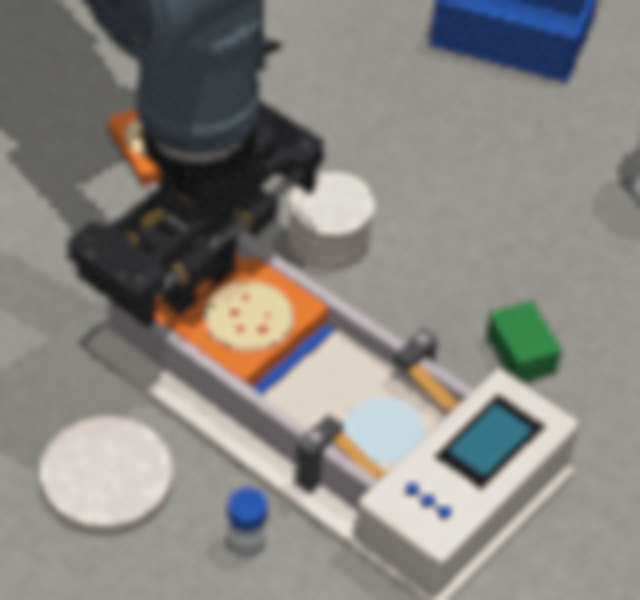

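The platform has bottomed: TCP z is 39.6 mm, the force is 25 N, and the carrier looks level. Now I slide it.

apply_moves([
  {"x": -0.2, "y": 0, "z": 0, "wx": 0, "wy": 0, "wz": 0, "claw": 0.4},
  {"x": -0.2, "y": 0, "z": 0, "wx": 0, "wy": 0, "wz": 0, "claw": 0.4},
  {"x": -0.3, "y": 0, "z": 0, "wx": 0, "wy": 0, "wz": 0, "claw": 0.4},
  {"x": -0.3, "y": 0, "z": 0, "wx": 0, "wy": 0, "wz": 0, "claw": 0.4},
  {"x": -0.3, "y": 0, "z": 0, "wx": 0, "wy": 0, "wz": 0, "claw": 0.4},
  {"x": -0.3, "y": 0, "z": 0, "wx": 0, "wy": 0, "wz": 0, "claw": 0.4},
  {"x": -0.3, "y": 0, "z": 0, "wx": 0, "wy": 0, "wz": 0, "claw": 0.4},
  {"x": -0.3, "y": 0, "z": 0, "wx": 0, "wy": 0, "wz": 0, "claw": 0.4},
])

```text
time_s: 5.77
tool_pos: [0.481, 0.086, 0.0396]
tcp_rot: [-0.041, 2.208, -2.209]
force: [-18.4, -0.7, 34.0]
grip_width: 0.0265
```

```bash
python3 st.py
python3 - <<'E'
from h import *
c=arm.camera("scene");save(c,"c_s.png",(240,100,400,250),4)
E
```

```text
t 5.77 pos [0.481  0.086  0.0396] carrierframe0 [-6.6 -0.2] force [-18.4  -0.7  34. ] grip 0.0265 q [-0.07  0.28  1.95 -0.    0.92  1.47]
[[-0.9995, -0.0057, 0.0312], [-0.0312, -0.0002, -0.9995], [0.0057, -1.0, 0.0]]
```

View pics/c_s.png

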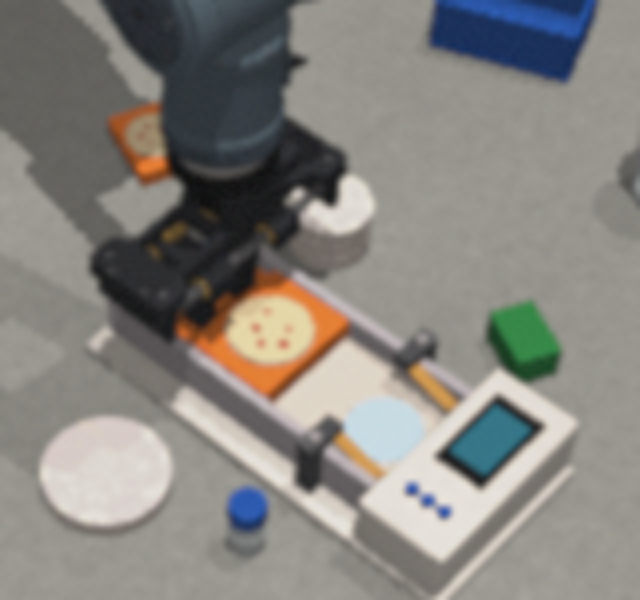

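apply_moves([
  {"x": -0.3, "y": -0.05, "z": 0, "wx": 0, "wy": 0, "wz": 0, "claw": 0.4},
  {"x": -0.4, "y": 0, "z": 0, "wx": 0, "wy": 0, "wz": 0, "claw": 0.4},
  {"x": -0.4, "y": 0, "z": 0, "wx": 0, "wy": 0, "wz": 0, "claw": 0.4},
  {"x": -0.4, "y": 0, "z": 0, "wx": 0, "wy": 0, "wz": 0, "claw": 0.4},
  {"x": -0.4, "y": 0, "z": 0, "wx": 0, "wy": 0, "wz": 0, "claw": 0.4},
  {"x": -0.4, "y": 0, "z": 0, "wx": 0, "wy": 0, "wz": 0, "claw": 0.4},
  {"x": -0.4, "y": 0, "z": 0, "wx": 0, "wy": 0, "wz": 0, "claw": 0.4},
  {"x": -0.3, "y": 0, "z": 0, "wx": 0, "wy": 0, "wz": 0, "claw": 0.4},
])

```text
time_s: 6.48
tool_pos: [0.512, 0.0869, 0.0398]
tcp_rot: [-0.038, 2.208, -2.208]
force: [-13.9, 0.0, 25.2]
grip_width: 0.0264
```

```bash
python3 st.py
python3 - <<'E'
from h import *
c=arm.camera("scene");save(c,"d_s.png",(240,100,400,250),4)
E
```

```text
t 6.48 pos [0.512  0.0869 0.0398] carrierframe0 [24.4 -0.3] force [-13.9   0.   25.2] grip 0.0264 q [-0.06  0.34  1.87 -0.    0.93  1.48]
[[-0.9995, -0.0035, 0.0308], [-0.0308, -0.0001, -0.9995], [0.0035, -1.0, 0.0]]
```

View pics/d_s.png

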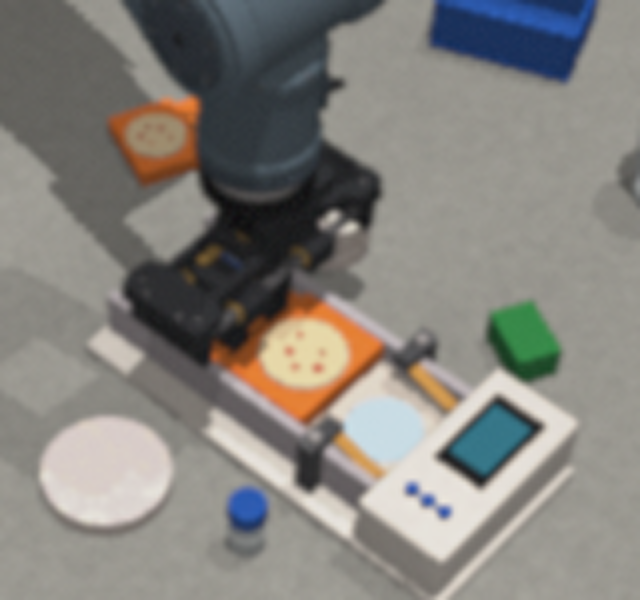

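apply_moves([
  {"x": -0.3, "y": 0, "z": 0, "wx": 0, "wy": 0, "wz": 0, "claw": 0.4},
  {"x": -0.4, "y": 0, "z": 0, "wx": 0, "wy": 0, "wz": 0, "claw": 0.4},
  {"x": -0.4, "y": 0, "z": 0, "wx": 0, "wy": 0, "wz": 0, "claw": 0.4},
  {"x": -0.4, "y": 0, "z": 0, "wx": 0, "wy": 0, "wz": 0, "claw": 0.4},
  {"x": -0.4, "y": 0, "z": 0, "wx": 0, "wy": 0, "wz": 0, "claw": 0.4},
  {"x": -0.4, "y": 0, "z": 0, "wx": 0, "wy": 0, "wz": 0, "claw": 0.4},
  {"x": -0.4, "y": 0, "z": 0, "wx": 0, "wy": 0, "wz": 0, "claw": 0.4},
  {"x": -0.3, "y": 0, "z": 0, "wx": 0, "wy": 0, "wz": 0, "claw": 0.4},
])

```text
time_s: 7.2
tool_pos: [0.5423, 0.0878, 0.0398]
tcp_rot: [-0.037, 2.207, -2.207]
force: [-12.7, 0.3, 23.3]
grip_width: 0.0264
```

```bash
python3 st.py
python3 - <<'E'
from h import *
c=arm.camera("scene");save(c,"e_s.png",(240,100,400,250),4)
E
```

```text
t 7.2 pos [0.5423 0.0878 0.0398] carrierframe0 [54.7 -0.3] force [-12.7   0.3  23.3] grip 0.0264 q [-0.06  0.39  1.8  -0.    0.96  1.48]
[[-0.9995, -0.0029, 0.0308], [-0.0308, -0.0001, -0.9995], [0.0029, -1.0, 0.0001]]
```

View pics/e_s.png

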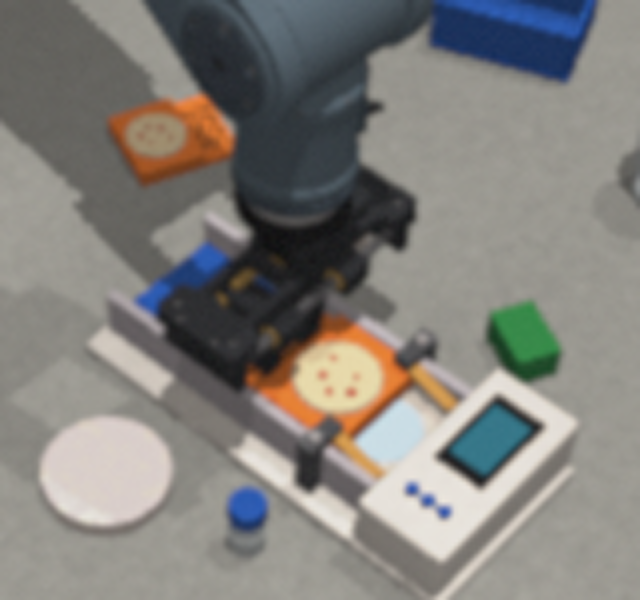

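apply_moves([
  {"x": -0.3, "y": 0.02, "z": 0, "wx": 0, "wy": 0, "wz": 0, "claw": 0.4},
  {"x": -0.3, "y": 0.03, "z": 0, "wx": 0, "wy": 0, "wz": 0, "claw": 0.4},
  {"x": -0.3, "y": 0.03, "z": 0, "wx": 0, "wy": 0, "wz": 0, "claw": 0.4},
  {"x": -0.3, "y": 0.03, "z": 0, "wx": 0, "wy": 0, "wz": 0, "claw": 0.4},
  {"x": -0.3, "y": 0.03, "z": 0, "wx": 0, "wy": 0, "wz": 0, "claw": 0.4},
  {"x": -0.3, "y": 0, "z": 0, "wx": 0, "wy": 0, "wz": 0, "claw": 0.4},
  {"x": -0.3, "y": 0, "z": 0, "wx": 0, "wy": 0, "wz": 0, "claw": 0.4},
  {"x": -0.3, "y": 0, "z": 0, "wx": 0, "wy": 0, "wz": 0, "claw": 0.4},
])

```text
time_s: 7.92
tool_pos: [0.561, 0.0888, 0.0394]
tcp_rot: [-0.052, 2.212, -2.213]
force: [-35.4, -0.5, 49.6]
grip_width: 0.0265
```

```bash
python3 st.py
python3 - <<'E'
from h import *
c=arm.camera("scene");save(c,"f_s.png",(240,100,400,250),4)
E
```

```text
t 7.92 pos [0.561  0.0888 0.0394] carrierframe0 [73.5  0.1] force [-35.4  -0.5  49.6] grip 0.0265 q [-0.05  0.43  1.74 -0.    0.99  1.49]
[[-0.9994, -0.0149, 0.0319], [-0.0319, -0.0005, -0.9995], [0.0149, -0.9999, -0.0]]
```

View pics/f_s.png

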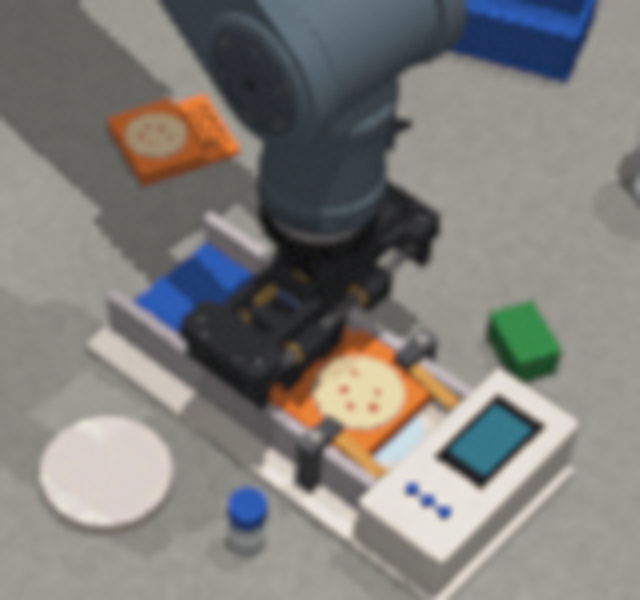

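Horizontal force rose to 35 N and press to 50 N. The carrier is still moving, but I am over-pressing, so I ease the press a little and continue slowly.

apply_moves([
  {"x": 0, "y": -0.06, "z": 0, "wx": 0, "wy": 0, "wz": 0, "claw": 0.4},
  {"x": 0, "y": -0.06, "z": 0, "wx": 0, "wy": 0, "wz": 0, "claw": 0.4},
  {"x": -0.1, "y": 0, "z": 0, "wx": 0, "wy": 0, "wz": 0, "claw": 0.4},
  {"x": -0.1, "y": 0, "z": 0, "wx": 0, "wy": 0, "wz": 0, "claw": 0.4},
  {"x": -0.1, "y": 0, "z": 0, "wx": 0, "wy": 0, "wz": 0, "claw": 0.4},
  {"x": -0.1, "y": 0, "z": 0, "wx": 0, "wy": 0, "wz": 0, "claw": 0.4},
  {"x": -0.1, "y": 0, "z": 0, "wx": 0, "wy": 0, "wz": 0, "claw": 0.4},
  {"x": -0.1, "y": 0, "z": 0, "wx": 0, "wy": 0, "wz": 0, "claw": 0.4},
])

```text
time_s: 8.63
tool_pos: [0.5679, 0.089, 0.0394]
tcp_rot: [-0.048, 2.212, -2.211]
force: [-26.9, -1.7, 34.6]
grip_width: 0.0265
```

```bash
python3 st.py
```

```text
t 8.63 pos [0.5679 0.089  0.0394] carrierframe0 [80.3  0.1] force [-26.9  -1.7  34.6] grip 0.0265 q [-0.05  0.44  1.72 -0.    0.99  1.49]
[[-0.9994, -0.0123, 0.0316], [-0.0316, -0.0002, -0.9995], [0.0123, -0.9999, -0.0002]]
```

apply_moves([
  {"x": -0.15, "y": 0, "z": 0, "wx": 0, "wy": 0, "wz": 0, "claw": 0.4},
  {"x": -0.15, "y": 0, "z": 0, "wx": 0, "wy": 0, "wz": 0, "claw": 0.4},
  {"x": -0.15, "y": 0, "z": 0, "wx": 0, "wy": 0, "wz": 0, "claw": 0.4},
  {"x": -0.15, "y": 0, "z": 0, "wx": 0, "wy": 0, "wz": 0, "claw": 0.4},
  {"x": -0.15, "y": 0, "z": 0, "wx": 0, "wy": 0, "wz": 0, "claw": 0.4},
  {"x": -0.15, "y": 0, "z": 0, "wx": 0, "wy": 0, "wz": 0, "claw": 0.4},
  {"x": -0.15, "y": 0, "z": 0, "wx": 0, "wy": 0, "wz": 0, "claw": 0.4},
  {"x": -0.15, "y": 0, "z": 0, "wx": 0, "wy": 0, "wz": 0, "claw": 0.4},
])

```text
time_s: 9.3
tool_pos: [0.582, 0.0893, 0.0384]
tcp_rot: [-0.042, 2.209, -2.209]
force: [-21.6, -0.2, 26.1]
grip_width: 0.0265
```

```bash
python3 st.py
python3 - <<'E'
from h import *
c=arm.camera("scene");save(c,"g_s.png",(240,100,400,250),4)
E
```

```text
t 9.3 pos [0.582  0.0893 0.0384] carrierframe0 [94.4  0. ] force [-21.6  -0.2  26.1] grip 0.0265 q [-0.05  0.47  1.69 -0.    0.99  1.49]
[[-0.9995, -0.0068, 0.0309], [-0.0309, 0.0001, -0.9995], [0.0068, -1.0, -0.0003]]
```

View pics/g_s.png

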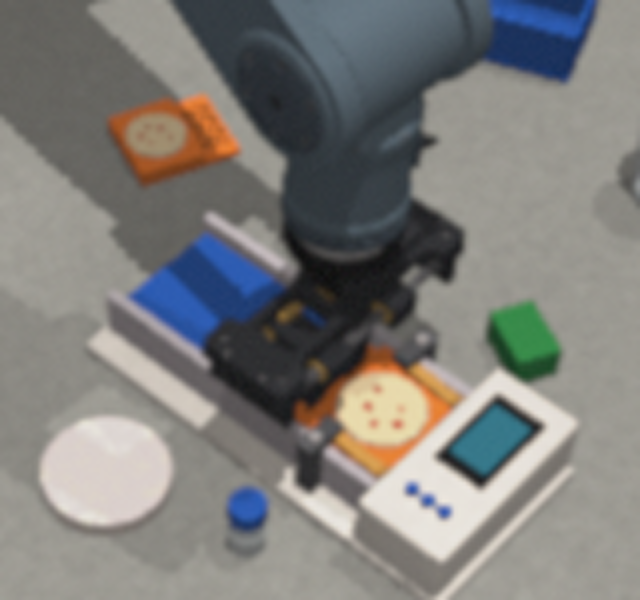

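apply_moves([
  {"x": -0.15, "y": 0.01, "z": 0, "wx": 0, "wy": 0, "wz": 0, "claw": 0.4},
  {"x": -0.15, "y": 0, "z": 0, "wx": 0, "wy": 0, "wz": 0, "claw": 0.4},
  {"x": -0.15, "y": 0, "z": 0, "wx": 0, "wy": 0, "wz": 0, "claw": 0.4},
  {"x": -0.12, "y": 0, "z": 0, "wx": 0, "wy": 0, "wz": 0, "claw": 0.4},
  {"x": -0.1, "y": 0, "z": 0, "wx": 0, "wy": 0, "wz": 0, "claw": 0.4},
  {"x": -0.1, "y": 0, "z": 0, "wx": 0, "wy": 0, "wz": 0, "claw": 0.4},
  {"x": -0.1, "y": 0, "z": 0, "wx": 0, "wy": 0, "wz": 0, "claw": 0.4},
  {"x": 0, "y": 0, "z": 0, "wx": 0, "wy": 0, "wz": 0, "claw": 0.4},
])

```text
time_s: 10.02
tool_pos: [0.5859, 0.0894, 0.0384]
tcp_rot: [-0.056, 2.214, -2.215]
force: [-35.4, -2.3, 35.7]
grip_width: 0.0268
```

```bash
python3 st.py
python3 - <<'E'
from h import *
c=arm.camera("scene");save(c,"i_s.png",(240,100,400,250),4)
E
```

```text
t 10.02 pos [0.5859 0.0894 0.0384] carrierframe0 [98.4 -0. ] force [-35.4  -2.3  35.7] grip 0.0268 q [-0.05  0.48  1.67 -0.    1.01  1.49]
[[-0.9993, -0.0185, 0.0316], [-0.0316, -0.0006, -0.9995], [0.0185, -0.9998, 0.0]]
```

View pics/i_s.png

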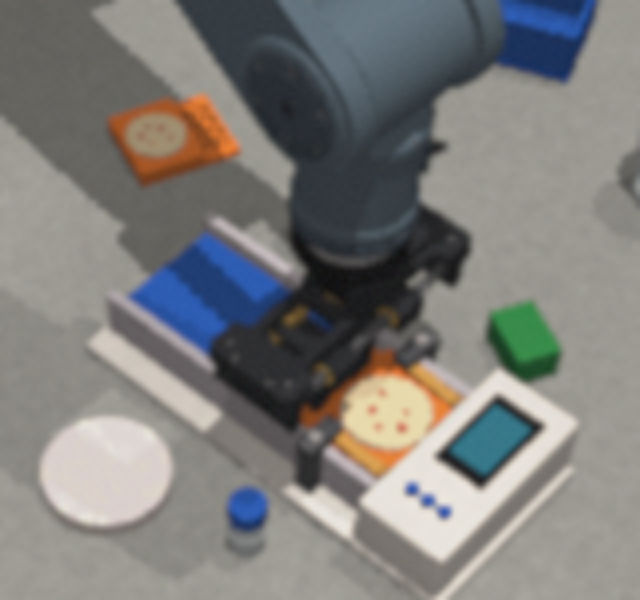

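The last 9 mm of command gave only 4 mm of motion. I need to tell whether the carrier is at the stop or stuck, so I check the stop's position and the platform height.

Run:
```python
from h import *
def rays(c,uv,z):
    K=c["mtx"];T=np.linalg.inv(c["camera_from_world"])
    uv=np.asarray(uv,float)
    d=np.c_[(uv[:,0]-K[0,2])/K[0,0],(uv[:,1]-K[1,2])/K[1,1],np.ones(len(uv))]@T[:3,:3].T
    o=T[:3,3];return o+d*((z-o[2])/d[:,2])[:,None]
c=arm.camera("top");save(c,"j_t.png",(215,130,305,245),6 if 0 else 5)
f=c["frame"].astype(int)
for u in(250,261,270): print(u,[(v,*f[v,u]) for v in range(136,176)])
for v in(141.5,162): print(v,rays(c,[[261,v]],.062),rays(c,[[261,v]],.006))
y=np.radians(1.75);X=np.array([np.cos(y),np.sin(y)]);Y=np.array([-X[1],X[0]])
s=arm.camera("scene");save(s,"j_s.png",(255,140,395,250),5.6)
for cc in(c,s):
    W=world(cc);F=cc["frame"].astype(int)
    blue=(F[...,2]-F[...,0]>60)&(cc["depth"]>0);d=W[...,:2]-[.4876,.0864];lx=d@X-.066;ly=d@Y
    m=blue&(abs(ly)<.045)&(lx>-.14)&(lx<.01)
    print(m.sum(),"z",np.round(np.percentile(W[m][:,2],[10,50,90]),4),"x",np.round([lx[m].min(),lx[m].max()],3))
    ax=lx[m];A=np.c_[ax,np.ones_like(ax)];print(np.linalg.lstsq(A,W[m][:,2],rcond=None)[0])
```

```text
250 [(136, np.int64(134), np.int64(135), np.int64(122)), (137, np.int64(131), np.int64(131), np.int64(119)), (138, np.int64(129), np.int64(129), np.int64(119)), (139, np.int64(130), np.int64(129), np.int64(117)), (140, np.int64(129), np.int64(130), np.int64(119)), (141, np.int64(133), np.int64(133), np.int64(120)), (142, np.int64(181), np.int64(182), np.int64(169)), (143, np.int64(202), np.int64(204), np.int64(194)), (144, np.int64(207), np.int64(210), np.int64(199)), (145, np.int64(168), np.int64(167), np.int64(159)), (146, np.int64(85), np.int64(88), np.int64(80)), (147, np.int64(59), np.int64(96), np.int64(105)), (148, np.int64(63), np.int64(117), np.int64(129)), (149, np.int64(61), np.int64(119), np.int64(130)), (150, np.int64(61), np.int64(118), np.int64(130)), (151, np.int64(60), np.int64(118), np.int64(129)), (152, np.int64(59), np.int64(101), np.int64(109)), (153, np.int64(60), np.int64(81), np.int64(86)), (154, np.int64(67), np.int64(78), np.int64(85)), (155, np.int64(69), np.int64(82), np.int64(85)), (156, np.int64(71), np.int64(84), np.int64(91)), (157, np.int64(75), np.in
[... 4548 characters left out ...]
t64(96)), (168, np.int64(73), np.int64(86), np.int64(94)), (169, np.int64(71), np.int64(89), np.int64(94)), (170, np.int64(77), np.int64(90), np.int64(98)), (171, np.int64(73), np.int64(87), np.int64(92)), (172, np.int64(74), np.int64(89), np.int64(97)), (173, np.int64(76), np.int64(91), np.int64(96)), (174, np.int64(74), np.int64(88), np.int64(96)), (175, np.int64(74), np.int64(91), np.int64(94))]
141.5 [[0.73511371 0.08425114 0.062     ]] [[0.74815771 0.08742227 0.006     ]]
162 [[0.66272992 0.08371669 0.062     ]] [[0.67350514 0.08687106 0.006     ]]
50 z [0.0353 0.0408 0.0463] x [-0.127 -0.06 ]
[0.05001256 0.04605888]
584 z [0.0391 0.0418 0.0446] x [-0.127  0.004]
[0.06008762 0.04728465]
```

View pics/j_t.png

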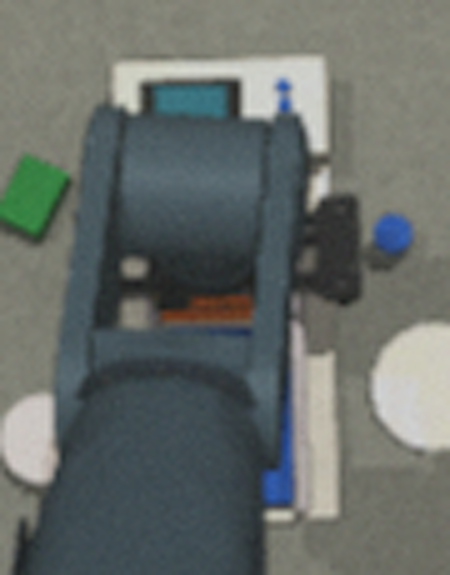

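View pics/j_s.png

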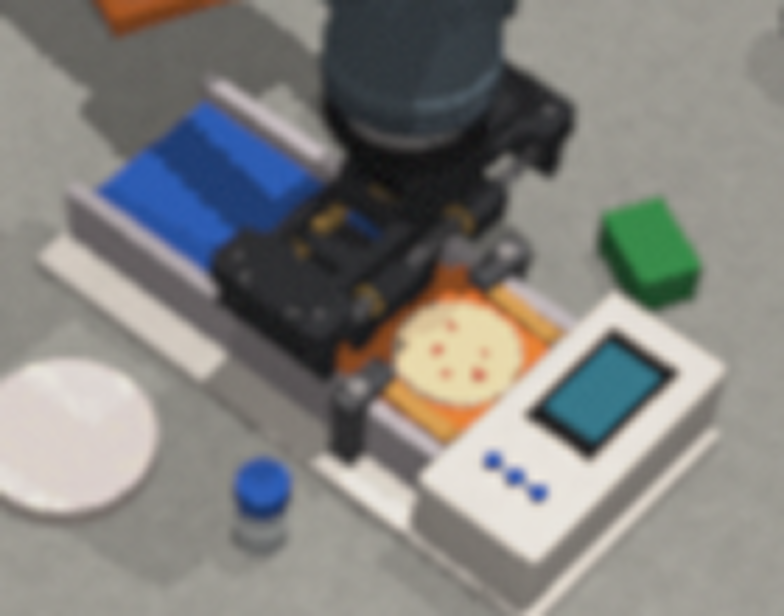

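Platform surface depth is about 41.8 mm, so it is up. The stop face is at world x of about 0.663, which matches the carrier's travel. I ease the press while still pushing forward, to make sure it is home.

apply_moves([
  {"x": -0.1, "y": -0.06, "z": 0, "wx": 0, "wy": 0, "wz": 0, "claw": 0.4},
  {"x": 0, "y": -0.06, "z": 0, "wx": 0, "wy": 0, "wz": 0, "claw": 0.4},
  {"x": 0, "y": -0.05, "z": 0, "wx": 0, "wy": 0, "wz": 0, "claw": 0.4},
  {"x": 0, "y": -0.05, "z": 0, "wx": 0, "wy": 0, "wz": 0, "claw": 0.4},
  {"x": 0, "y": 0, "z": 0, "wx": 0, "wy": 0, "wz": 0, "claw": 0.4},
  {"x": 0, "y": 0, "z": 0, "wx": 0, "wy": 0, "wz": 0, "claw": 0.4},
  {"x": 0, "y": 0, "z": 0, "wx": 0, "wy": 0, "wz": 0, "claw": 0.4},
  {"x": 0, "y": 0, "z": 0, "wx": 0, "wy": 0, "wz": 0, "claw": 0.4},
])

```text
time_s: 10.83
tool_pos: [0.5859, 0.0895, 0.0385]
tcp_rot: [-0.057, 2.215, -2.215]
force: [-30.2, -1.9, 22.9]
grip_width: 0.0266
```

```bash
python3 st.py
```

```text
t 10.83 pos [0.5859 0.0895 0.0385] carrierframe0 [98.4  0.1] force [-30.2  -1.9  22.9] grip 0.0266 q [-0.05  0.48  1.67 -0.    1.01  1.49]
[[-0.9993, -0.02, 0.0314], [-0.0314, -0.0004, -0.9995], [0.02, -0.9998, -0.0003]]
```

apply_moves([
  {"x": 0.2, "y": -0.05, "z": 0, "wx": 0, "wy": 0, "wz": 0, "claw": 0.4},
  {"x": 0.2, "y": -0.1, "z": 0, "wx": 0, "wy": 0, "wz": 0, "claw": 0.4},
  {"x": 0.05, "y": -0.15, "z": 0, "wx": 0, "wy": 0, "wz": 0, "claw": 0.4},
  {"x": 0, "y": -0.2, "z": 0, "wx": 0, "wy": 0, "wz": 0, "claw": 0.4},
  {"x": 0.3, "y": -0.1, "z": 0, "wx": 0, "wy": 0, "wz": 0, "claw": 0.4},
  {"x": 0.3, "y": -0.3, "z": 0, "wx": 0, "wy": 0, "wz": 0, "claw": 0.4},
  {"x": 0.2, "y": -1, "z": 0, "wx": 0, "wy": 0, "wz": 0, "claw": 0.4},
  {"x": 0.2, "y": -1.5, "z": 0, "wx": 0, "wy": 0, "wz": 0, "claw": 0.4},
])

```text
time_s: 11.5
tool_pos: [0.5796, 0.0887, 0.074]
tcp_rot: [-0.035, 2.207, -2.207]
force: [-0.4, 0.2, -0.2]
grip_width: 0.0266
```

apply_moves([
  {"x": 0, "y": -2, "z": 0, "wx": 0, "wy": 0, "wz": 0, "claw": 0.4},
  {"x": 0, "y": -3, "z": 0, "wx": 0, "wy": 0, "wz": 0, "claw": 0.4},
  {"x": 0, "y": -3, "z": 0, "wx": 0, "wy": 0, "wz": 0, "claw": 0.4},
  {"x": 2, "y": -3, "z": 0, "wx": 0, "wy": 0, "wz": 0, "claw": 0.4},
  {"x": 3, "y": -2, "z": 0, "wx": 0, "wy": 0, "wz": 0, "claw": 0.4},
  {"x": 3, "y": 0, "z": 2, "wx": 0, "wy": 0, "wz": 0, "claw": 0.4},
  {"x": 2, "y": 0, "z": 3, "wx": 0, "wy": 0, "wz": 0, "claw": 0.4},
  {"x": 2, "y": 0, "z": 3, "wx": 0, "wy": 0, "wz": 0, "claw": 0.4},
])

```text
time_s: 12.17
tool_pos: [0.4623, 0.0049, 0.2061]
tcp_rot: [-0.032, 2.202, -2.204]
force: [0.2, 0.0, 0.3]
grip_width: 0.0267
```

apply_moves([
  {"x": 1, "y": 0, "z": 3, "wx": 0, "wy": 0, "wz": 0, "claw": 0.4},
  {"x": 1, "y": 0, "z": 3, "wx": 0, "wy": 0, "wz": 0, "claw": 0.4},
  {"x": 1, "y": 0, "z": 3, "wx": 0, "wy": 0, "wz": 0, "claw": 0.4},
  {"x": 1, "y": 0, "z": 3, "wx": 0, "wy": 0, "wz": 0, "claw": 0.4},
  {"x": 1, "y": 0, "z": 3, "wx": 0, "wy": 0, "wz": 0, "claw": 0.4},
  {"x": 0, "y": 0, "z": 2, "wx": 0, "wy": 0, "wz": 0, "claw": 0.4},
  {"x": 0, "y": 0, "z": 1, "wx": 0, "wy": 0, "wz": 0, "claw": 0.4},
  {"x": 0, "y": 0, "z": 0, "wx": 0, "wy": 0, "wz": 0, "claw": 0.4},
])

```text
time_s: 12.83
tool_pos: [0.4187, -0.1783, 0.2053]
tcp_rot: [-0.028, 2.205, -2.209]
force: [0.6, -0.2, -0.1]
grip_width: 0.0264
```

```bash
python3 st.py
python3 - <<'E'
from h import *
y=np.radians(1.75);X=np.array([np.cos(y),np.sin(y)]);Y=np.array([-X[1],X[0]])
for n,b,k in(("scene",(240,110,400,250),4.2),("top",(195,130,325,280),4)):
    c=arm.camera(n);save(c,"k_"+n+".png",b,k);W=world(c);F=c["frame"].astype(int)
    blue=(F[...,2]-F[...,0]>60)&(c["depth"]>0);d=W[...,:2]-[.4876,.0864];lx=d@X;ly=d@Y
    m=blue&(abs(ly)<.045)&(lx>-.08)&(lx<.075);p=W[m];print(n,m.sum(),"blue z",np.round(np.percentile(p[:,2],[10,50,90]),4),"x",lx[m].min(),lx[m].max())
    for r in arm.trace("carrier",c):
        q=W[r["region"]&(c["depth"]>0)];print(r["confidence"],r["uv"],np.round(np.median(q,0),3),[np.round(x,1) for x in cv2.minAreaRect((q[:,:2]*1000).astype(np.float32))])
E
```

```text
t 12.83 pos [ 0.4187 -0.1783  0.2053] carrierframe0 [ -77.  -262.5] force [ 0.6 -0.2 -0.1] grip 0.0264 q [-0.66 -0.06  1.93 -0.    1.27  0.88]
[[-0.9996, 0.002, 0.0273], [-0.0273, -0.0017, -0.9996], [-0.0019, -1.0, 0.0018]]
scene 988 blue z [0.0391 0.0416 0.0443] x -0.06131287661781083 0.06432202063190441
0.71 [287.2, 134.5] [0.318 0.202 0.012] [array([307.6, 212.2]), array([93.1, 91.1]), np.float64(68.5)]
0.69 [194.0, 213.7] [ 0.36  -0.191  0.016] [array([ 351.9, -184.6]), array([ 94. , 124.6]), np.float64(32.0)]
0.65 [330.0, 198.0] [0.61  0.093 0.048] [array([605.9,  90.5]), array([129.3,  94.3]), np.float64(3.0)]
top 870 blue z [0.0349 0.041  0.0467] x -0.06044468413368639 0.06083498031805729
0.75 [261.2, 178.5] [0.604 0.089 0.045] [array([611.8,  91. ]), array([110.7,  90.4]), np.float64(0.2)]
0.64 [227.0, 262.0] [0.315 0.203 0.012] [array([314.9, 203.9]), array([83.9, 66.5]), np.float64(68.2)]
0.59 [144.6, 230.9] [0.427 0.494 0.009] [array([429.7, 496.2]), array([132.2,  99. ]), np.float64(20.5)]
```

View pics/k_scene.png

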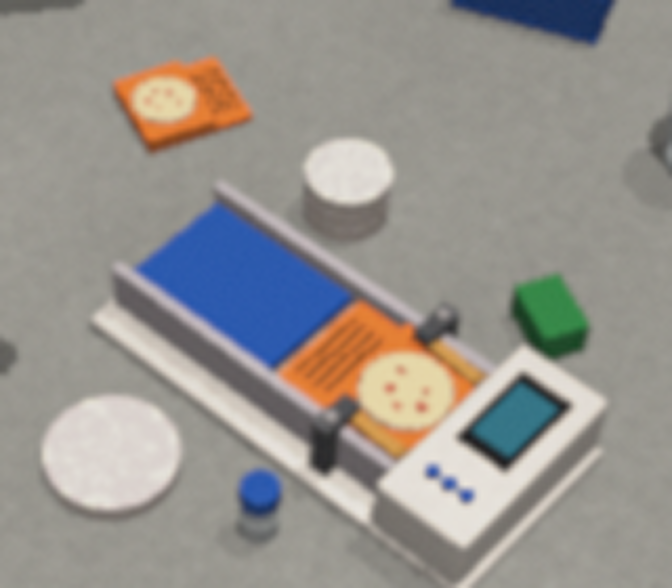

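View pics/k_top.png

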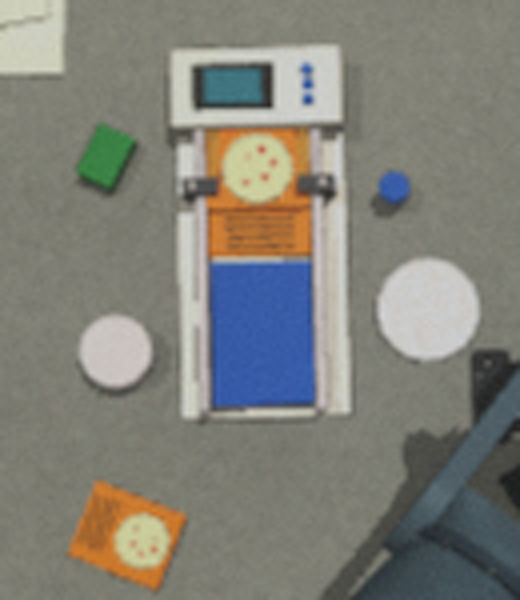

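Carrier is home, the platform is up behind it, and the bystanders look unmoved. One last numeric check of the rear gap and the bystanders before handing in.

Run:
```python
from h import *
c=arm.camera("top");K=c["mtx"];T=np.linalg.inv(c["camera_from_world"])
f=c["frame"].astype(int)
def ray(u,v,z):
    d=T[:3,:3]@np.array([(u-K[0,2])/K[0,0],(v-K[1,2])/K[1,1],1]);return T[:3,3]+d*(z-T[2,3])/d[2]
g=f[...,0]-f[...,2]
for u in(252,258,264,270):
    col=g[:,u].astype(float)
    v=next(v for v in range(185,205) if col[v]>60>=col[v+1]); a=v+(col[v]-60)/(col[v]-col[v+1])
    w=next(v for v in range(190,205) if col[v]>-40>=col[v+1]); b=w+(col[w]+40)/(col[w]-col[w+1])
    print(u,a,b,"rear x",ray(u,a,.038)[0],"platform front x",ray(u,b,.0415)[0])
s=cv2.imread("pics/top0.png").astype(int)
n=cv2.cvtColor(c["frame"],cv2.COLOR_RGB2BGR).astype(int)
d=(abs(s-n).max(2)>45).astype(np.uint8);k,l,st,ce=cv2.connectedComponentsWithStats(d)
print([tuple(map(int,x)) for x in st[1:] if x[4]>8])
for r in arm.trace("leaf_left",c)[:2]: print(r["confidence"],r["uv"])
```

```text
252 193.8426966292135 195.19444444444446 rear x 0.5546041813564333 platform front x 0.549406357635221
258 193.72093023255815 195.06410256410257 rear x 0.5550602105387743 platform front x 0.5498915303789447
264 193.59756097560975 195.05263157894737 rear x 0.5555218609648281 platform front x 0.5499597726117393
270 193.52325581395348 194.77631578947367 rear x 0.5558109802575446 platform front x 0.5509568972020122
[(246, 162, 27, 33, 657), (247, 196, 27, 34, 868), (283, 196, 99, 93, 2640), (326, 246, 18, 18, 164), (350, 251, 9, 9, 27), (239, 271, 42, 38, 630), (284, 271, 5, 5, 11), (311, 279, 218, 115, 10617), (151, 295, 116, 125, 7246), (254, 296, 3, 5, 10), (258, 297, 5, 5, 14), (269, 314, 7, 7, 19), (279, 324, 21, 3, 28), (299, 325, 13, 18, 56), (298, 342, 27, 53, 325), (146, 361, 2, 7, 12), (258, 366, 6, 5, 13), (321, 393, 5, 4, 14), (310, 398, 7, 8, 32), (269, 401, 31, 17, 333)]
0.2 [261.1, 177.9]
```

```bash
python3 -c "
from bench import arm
print(arm.close_job())"
```

```text
the job is handed in; nothing more can be done
None
```

The orange carrier is home against the end stop, and the platform has popped up behind it. I handed the job in at about 13 s of the 38 s allowed, and the report gave no verdict.

**What I did:** With two half-open fingertips I pressed the ribbed pad until the platform bottomed (TCP z 39.6 mm, about 25 N). I kept it pressed against the step while sliding the carrier about 125 mm along the rails and under both leaf springs to the stop. I then eased off, lifted clear and moved the hand away to the side.

**Last checks:**
- **Stop:** the carrier did not move under a 30 N forward push with the press eased.
- **Platform:** its surface measures about 41.6 mm high, against 41.5 mm when fully up.
- **Rear gap:** I measured about 5.3 mm between the carrier's rear edge and the platform, where 6 mm is nominal. That is within the camera's 2 mm calibration.
- **Surroundings:** the things near the loader look unmoved. A before/after picture difference showed only the carrier and what looks like the arm and its shadow. Tool force was about 0 after I withdrew.

**Disagreed or failed:**
- **Over-pressing:** the press briefly reached 50 N down and 35 N forward as the carrier left the platform and met the leaf springs, so I eased it.
- **Leaf springs:** the network did not find a leaf spring reliably (confidence 0.2). I judged from the pictures that the carrier is under both.

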